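Load the wide card cassette into the dock

TASK

Take the wide card cassette from the leaning rack and load it into the white dock: lead its foot into the mouth of the slot while the cassette still leans towards the robot as it does in the rack, then straighten it upright and push it fully home, and let go. Leave the narrow cassette where it stands in the rack.

Things in the scene. Friction and masses are not known exactly. Their poses are not given: they have to be found in the camera images.
- wide_mid (a point): Centre of the wide card cassette, a flat closed grey plastic box with black panels: 12 mm thick (x), 100 wide (y), 120 tall (z, to its top edge), 80 to 170 g. It starts in one of two bays, 85 mm apart in x, of a dark steel rack (yaw up to 0.3 rad), leaning 20 degrees, top to -x (towards the robot). Pinch the free upper half across the thickness; it pulls out along its z.
- wide_foot (a point): Middle of the wide cassette's bottom face, 60 mm below wide_mid; same axes. In the rack a steel back supports the lowest 60 mm of its -x face and a lip covers the lowest 16 mm of its +x face. In the dock, leaning 20 degrees with the top to -x, this foot can go down to about 20 mm above the slot's floor; upright it reaches the floor. Either face may be to the front.
- slot (a point): Middle of the slot's floor, 15 mm above the desk, in a fixed low white dock (yaw up to 0.3). x across the slot, away from the robot; y along it; z up. Throat 17 mm (x) by 120 (y), straight up to z = 28. Above, front wall flares 45 degrees to x = -28 at z = 48, ends flare to z = 43; rear wall (x = 8.5) is a backrest, straight to z = 45, then flared back to z = 56.
- narrow_mid (a point): Centre of the narrow cassette, to be left alone: same look, thickness, height, lean and axes as the wide one but only 64 mm wide; it stands in the rack's other bay.
Not all that is in view belongs to the job. Leave any blue or pink look-alike of the part that bears wide_mid alone.

How it is judged:
On the way:
1. the wide cassette's foot is in the slot's mouth (38 mm or less above its floor, within 20 mm across and 25 mm along) while it leans at least 8 degrees towards the robot (z of wide_foot in the frame of slot below 0.038 m and x of wide_foot in the frame of slot between -0.02 and 0.02 m and y of wide_foot in the frame of slot between -0.025 and 0.025 m and angle between wide_mid's own z axis and vertical between 0.14 and 0.8 rad and x of wide_mid in the frame of slot below 0 m), for 0.1 s.
At the end, for the whole second after the job is handed in: The wide cassette stands in the slot, its foot within 8 mm of the slot's floor, within 12 mm of the middle across and 20 mm along, upright within 11 degrees, released; the narrow cassette is within 25 mm of where it started (z of wide_foot in the frame of slot below 0.008 m and x of wide_foot in the frame of slot between -0.012 and 0.012 m and y of wide_foot in the frame of slot between -0.02 and 0.02 m and angle between wide_mid's own z axis and vertical below 0.2 rad and distance of narrow_mid from where it was at the start of the episode below 0.025 m); the robot touches nothing.
It fails at once if the narrow cassette is moved by more than 25 mm (distance of narrow_mid from where it was at the start of the episode above 0.025 m).
It also fails if it takes over 42 s, if anything falls off the work surface, if the arm or the gripper's body presses on something with over 40 N, if the wrist force passes 120 N, or if a joint passes its speed limit or range.

ROBOT

A 6-joint arm with a two-finger parallel gripper is mounted at the origin on the work surface. World frame = base frame: x ahead of the robot, y to its left, z up, the work surface at z = 0. Lengths are in m, angles in rad, forces in N, time in s.
With the tool pointing down it reaches from about 0.325 to 0.925 m from the base axis. Payload 3.1 kg.
Tool frame: the origin (TCP) lies at the very end of the fingers, on their centre line; the grasp point (between the pads) lies 19 mm behind it (robot.pinch_z is the distance from the TCP to the grasp point, in m); z points along the fingers, y is the direction in which the jaws open and shut (so a half turn about z gives the same grasp; the last joint's range is limited). The gripper opens to 85 mm and grips with 20 to 120 N. Pads are 22 mm wide; open, the fingers measure 114 mm over their backs; the gripper's body (76 mm by 85 mm) begins 54 mm behind the grasp point. The pads swing forward as they close: fully open they stand 13 mm farther back than shut.
Start: joints at [1.15, 0.217, 1.613, -0, 1.311, -0.112], TCP at [0.19, 0.595, 0.199] pointing down, gripper open.
Joint ranges: [-2.75, 2.75], [-0.78, 2.1], [0.31, 2.55], [-1.13, 4.27], [0.13, 2.63], [-2.58, 2.58]. Speed limits (rad/s): [2.79, 2.79, 3.14, 3.14, 3.14, 3.14].

INTERFACE

Orientations are given as a rotation vector (axis times angle).
In Python, from bench import robot gives the robot as it stands. The module is installed in compiled form; this text tells all that it offers.
- The arm moves only by the tool servo_tool, never from a script. Its argument "steps" is a list of rows, each an object of numbers: "tx", "ty", "tz": the shift along the tool's x, y, z in mm; "wx", "wy", "wz": the turn, a rotation vector about the tool's x, y, z in rad; "fingers": the finger opening in mm, from 0 to 85.4. A call has 1 to 8 rows; each row is the pose to reach, as a shift and turn from the pose commanded when the call began, along the tool's axes at that moment; what a row does not reach only later rows make up. A row lasts 1/8 s, in which the tool goes at most 62.5 mm and 10.7 degrees, less where a joint would pass 70% of its speed; a pose out of reach is approached as far as the arm can. A call with a gripper value outside its range is refused whole. The fingers move at their own pace and stop on an object; "squeeze" is the grip in N (left out, the last holds). Time passes only in rows, so rows that repeat a pose let the fingers close. It gives the time, the measured TCP pose, the force and the opening at its end, in the units of the state.
- robot.sense(): the state, without advancing time (a new reading comes with each control period).
- robot.get_image(name): name is "scene" or "top" or "wrist"; returns a dict with "img" (420x560x3 uint8, red, green, blue), "camera_matrix" (3x3 intrinsics, pixels), "position" and "orientation" of the camera in the world; the wrist camera has in their place "T_tool_cam" (4x4, takes a point from camera to tool coordinates, whose origin is the TCP and whose axes are the flange's). Camera axes: x right, y down, z forward; pixel columns grow to the right and rows downward; lengths in m; the calibration is good to about 2 mm. A picture is of the moment at which its call begins: read the wrist's pose just before it. There is no depth.
- robot.sign_off(): hands the job in, once; it reports no verdict.
Trained networks look in a picture, given as the dict that the camera call returned (one of the last four; its "shot" number tells which), for a name from the list of things; names that differ only in an ending like _2 or _b are one class to them, and where a whole thing is asked for, a point or a joint stands for the part that bears it (a point fixed in the world has none). Each returns a list of dicts, best first, with "conf" (0 to 1); they miss things now and then, are a little off and sometimes report something else, mostly with a low value. They report only what shows in the picture. A call takes as long as a camera call. They do not tell look-alikes from the thing itself.
- robot.trace(name, picture): "region" (420x560 bool, what is visible of it).
- robot.spot_point(name, picture): "centre" ([x, y, z] in m, in world coordinates, good to about 4 mm: a listed point, or the origin of a listed thing).
The state is a dict: "time": time; "qpos": joint angles; "joint_velocities": joint speeds; "joint_torque": joint torques, N m; "position": TCP position; "ee_rot": TCP orientation; "contact_force": force on the tool from outside, world axes, zero at the start; "moment": the same for the moment, N m; "finger_gap": finger opening in m.
Only numpy, scipy, OpenCV 4.12 (cv2) and the standard library are available. Lean on these libraries where they do the work, as an engineer would, in place of code of your own. Each camera call takes 0.05 s, during which the arm holds its last target.

## Working session

There is one attempt and no reset: what is moved stays moved. The work goes in short steps, Python scripts to look and compute and a tool call to move; the robot and the scene stay as the last step left them, time stands still between calls to the robot, and variables do not carry over. Pictures are saved under pics/ and viewed, and the job is handed in when it is done.

Besides the shell and the picture viewer there is one more tool, called after "Emit:" by a JSON object that holds its "method" and its "body", one argument or row to a line. servo_tool: Moves the arm, as the interface text tells. Its arguments: {"type":"object","properties":{"steps":{"type":"array","items":{"type":"object","properties":{"tx":{"type":"number"},"ty":{"type":"number"},"tz":{"type":"number"},"wx":{"type":"number"},"wy":{"type":"number"},"wz":{"type":"number"},"fingers":{"type":"number"}}}},"squeeze":{"type":"number"}},"required":["steps"]}

```bash
mkdir -p pics
cat > h.py <<'E'
import numpy as np, cv2
from scipy.spatial.transform import Rotation as R
from bench import robot
def save(p,n): cv2.imwrite('pics/'+n+'.png',p['img'][:,:,::-1])
E
python3 - <<'E'
from h import *
s=robot.sense(); print(s)
for c in ['scene','top']:
    p=robot.get_image(c); save(p,c+'0')
    print(c,p['position'],p['orientation'],p['camera_matrix'])
    for n in ['wide_mid','wide_foot','slot','narrow_mid']:
        print(n,[(np.round(d['centre'],4),round(d['conf'],2)) for d in robot.spot_point(n,p)])
print(robot.sense()['time'])
E
```

```text
{'time': 0.0, 'qpos': array([ 1.14976011e+00,  2.17771309e-01,  1.61495671e+00,  3.11435354e-06,
        1.31131213e+00, -1.12216514e-01]), 'joint_velocities': array([-0.00172483, -0.0010768 ,  0.00040406, -0.00056327, -0.00122126,
       -0.00050039]), 'joint_torque': array([ 1.17245756e-03, -3.96843302e+01, -3.03855157e+01,  4.49902569e-07,
        9.58409335e-03,  3.93153563e-07]), 'position': array([0.18957231, 0.59460092, 0.19794596]), 'ee_rot': array([-0.48306881, -3.10357303,  0.00370666]), 'contact_force': array([-0.22614193,  0.42058747, -0.9003074 ]), 'moment': array([-0.05067062, -0.00093749, -0.04449328]), 'finger_gap': 0.08571192601930433}
scene [ 1.08240485 -0.4469488   0.78240725] [-2.07293494 -1.060544    0.52136236] [[533.6975911    0.         279.7199047 ]
 [  0.         533.6975911  210.83591642]
 [  0.           0.           1.        ]]
wide_mid [(array([ 0.2782, -0.2209,  0.0074]), 0.84), (array([0.301 , 0.182 , 0.0054]), 0.8), (array([ 0.5515, -0.1984,  0.0789]), 0.73)]
wide_foot [(array([ 0.3213, -0.1806,  0.0056]), 0.78), (array([0.2428, 0.1748, 0.006 ]), 0.77), (array([ 0.58  , -0.1997,  0.023 ]), 0.63)]
slot [(array([0.5643, 0.1796, 0.016 ]), 0.86)]
narrow_mid []
top [0.28516618 0.01204667 0.91029166] [-2.15783561  2.13737642 -0.17283868] [[492.37993388   0.         278.64773909]
 [  0.         492.37993388 212.61046614]
 [  0.           0.           1.        ]]
wide_mid [(array([ 0.556 , -0.1973,  0.0815]), 0.86), (array([0.3044, 0.178 , 0.0059]), 0.76), (array([ 0.2734, -0.2215,  0.0037]), 0.55)]
wide_foot [(array([ 0.3248, -0.1791,  0.0045]), 0.96), (array([0.2429, 0.1764, 0.0122]), 0.91), (array([0.5663, 0.1819, 0.0136]), 0.68)]
slot []
narrow_mid [(array([ 0.469 , -0.1793,  0.0774]), 0.78)]
0.5
```

View pics/scene0.png

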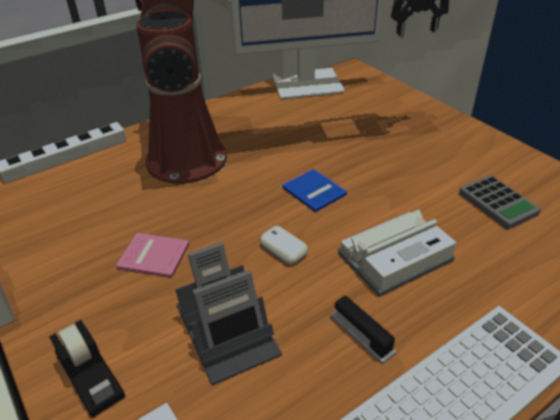

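View pics/top0.png

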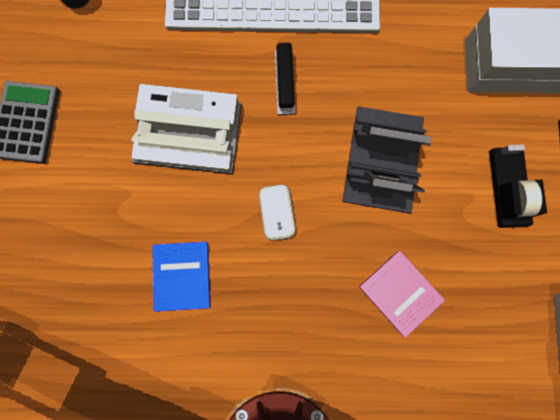

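The wide cassette is in the far (+x) bay and the narrow one in the near bay (top image, at about (395,135) and (390,182)). The dock is at about (185,130). Next I zoom in to get the yaws.

Run:
```python
from h import *
im=cv2.imread('pics/top0.png')
cv2.imwrite('pics/rackz.png',cv2.resize(im[95:225,335:445],None,fx=5,fy=5,interpolation=cv2.INTER_CUBIC)[:600])
cv2.imwrite('pics/dockz.png',cv2.resize(im[78:180,122:250],None,fx=5,fy=5,interpolation=cv2.INTER_CUBIC))
```

```text
(no output)
```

View pics/rackz.png

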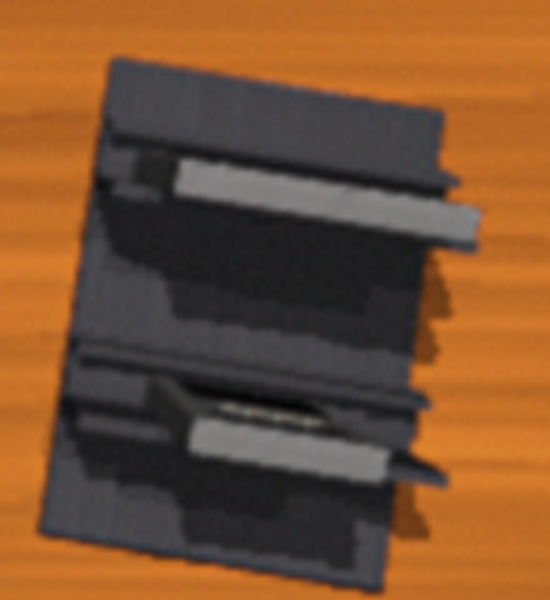

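View pics/dockz.png

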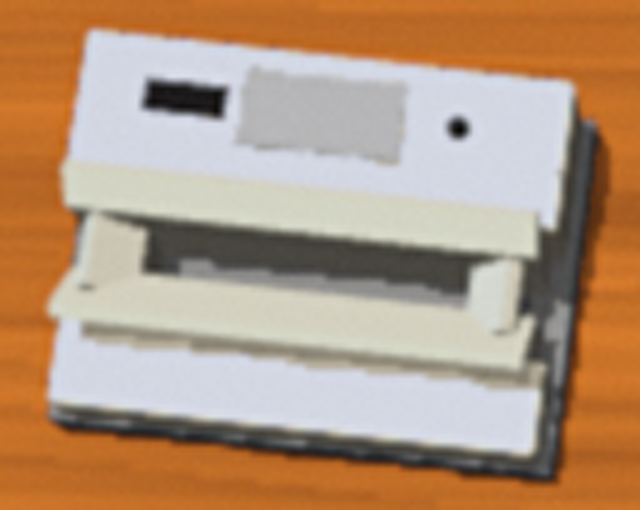

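```bash
cat >> h.py <<'E'
def back(p,uv,z,T=None):
    K=p['camera_matrix']
    if T is None: o=np.array(p['position']); Rm=R.from_rotvec(p['orientation']).as_matrix()
    else: o=T[:3,3]; Rm=T[:3,:3]
    d=Rm@np.linalg.solve(K,[uv[0],uv[1],1.]); return o+d*(z-o[2])/d[2]
E
python3 - <<'E'
from h import *
p=robot.get_image('top')
def run(names,off,z):
    P=[back(p,(u/5+off[0],v/5+off[1]),z) for u,v in names]
    for q in P: print(np.round(q[:2],4))
    d=P[0]-P[1]; print(' len',np.linalg.norm(d),'yaw',np.arctan2(-d[0],d[1]))
    return P
ro=(335,95);do=(122,78)
print('wide top near/far edges')
run([(177,160),(482,208)],ro,.138); run([(175,195),(477,242)],ro,.134)
print('narrow');run([(193,418),(392,450)],ro,.138)
print('base');run([(110,58),(443,110)],ro,.004);run([(40,532),(382,590)],ro,.004);
print('dock');run([(88,32),(577,82)],do,.05);run([(50,400),(537,455)],do,.03)
print('flare front');run([(50,315),(525,370)],do,.063);
print('flare rear');run([(65,165),(540,215)],do,.071);run([(65,205),(537,255)],do,.060)
print(p['shot'],robot.spot_point('slot',p))
for t in ['wide_mid','wide_foot','narrow_mid','narrow_mid']:
  print(t,[(np.round(d['centre'],4),round(d['conf'],2)) for d in robot.spot_point(t,p)])
E
```

```text
wide top near/far edges
[ 0.5454 -0.1437]
[ 0.5304 -0.2431]
 len 0.10046353749323718 yaw -0.15026640958937007
[ 0.5348 -0.1437]
[ 0.5201 -0.2423]
 len 0.09974871546793695 yaw -0.1482895963846363
narrow
[ 0.4593 -0.1472]
[ 0.4495 -0.211 ]
 len 0.06454440982237025 yaw -0.1522972475884429
base
[ 0.6311 -0.1457]
[ 0.6118 -0.2737]
 len 0.1295342291404793 yaw -0.14952964600465013
[ 0.4453 -0.1166]
[ 0.4247 -0.2442]
 len 0.12930103676411295 yaw -0.16024562646906643
dock
[0.6511 0.2612]
[0.6342 0.0815]
 len 0.1804244979754469 yaw -0.09387372548970671
[0.5174 0.2736]
[0.4987 0.0947]
 len 0.17983988308691432 yaw -0.10391289093978948
flare front
[0.5397 0.2655]
[0.5215 0.0966]
 len 0.16980932672895338 yaw -0.10703108384538153
flare rear
[0.5924 0.2607]
[0.576  0.0919]
 len 0.1695898228007912 yaw -0.09668757748825016
[0.5814 0.2632]
[0.5649 0.0937]
 len 0.17030857656377463 yaw -0.09728276033871851
3 [{'centre': [0.5656, 0.1827, 0.0143], 'conf': 0.57}]
wide_mid [(array([ 0.2754, -0.2231,  0.0057]), 0.98), (array([0.3054, 0.1783, 0.0076]), 0.96), (array([ 0.5559, -0.1955,  0.0774]), 0.59)]
wide_foot [(array([ 0.3253, -0.1837,  0.0047]), 0.74), (array([0.2403, 0.1762, 0.0079]), 0.6)]
narrow_mid [(array([ 0.4683, -0.1796,  0.0786]), 0.55)]
narrow_mid [(array([ 0.4683, -0.1796,  0.0786]), 0.55)]
```

```bash
cat >> h.py <<'E'
def pose_axis(yaw,lean):
    """tool rotation gripping a cassette with this yaw, lean (top to -x): y=+cassette x, z=-cassette z"""
    C=(R.from_euler('z',yaw)*R.from_euler('y',-lean)).as_matrix()
    return R.from_matrix(np.column_stack([C[:,1],C[:,0],-C[:,2]]))
def rel(P,Rt,s=None,P0=None,R0=None):
    if P0 is None:
        s=s or robot.sense(); P0=s['position']; R0=R.from_rotvec(s['ee_rot'])
    t=R0.inv().apply(np.array(P)-P0)*1000; w=(R0.inv()*Rt).as_rotvec()
    return np.round(t,1),np.round(w,4)
E
python3 - <<'E'
from h import *
p=robot.get_image('wrist'); print(np.round(p['T_tool_cam'],3),p['camera_matrix']); save(p,'w0')
for P in [(.50,.18,.25),(.45,.18,.28)]:
  t,w=rel(P,pose_axis(-.1,0)); print(t,w,np.linalg.norm(t),np.linalg.norm(w))
E
```

```text
[[-0.001 -0.949 -0.314  0.08 ]
 [ 1.    -0.001  0.     0.   ]
 [-0.001 -0.314  0.949 -0.174]
 [ 0.     0.     0.     1.   ]] [[372.18879261   0.         276.96082344]
 [  0.         372.18879261 205.1673898 ]
 [  0.           0.           1.        ]]
[-421.7 -301.6  -50.7] [ 1.000e-04 -0.000e+00  1.362e+00] 520.9260408157764 1.362000003671072
[-374.  -316.8  -80.7] [ 1.000e-04 -0.000e+00  1.362e+00] 496.74010307201894 1.362000003671072
```

View pics/w0.png

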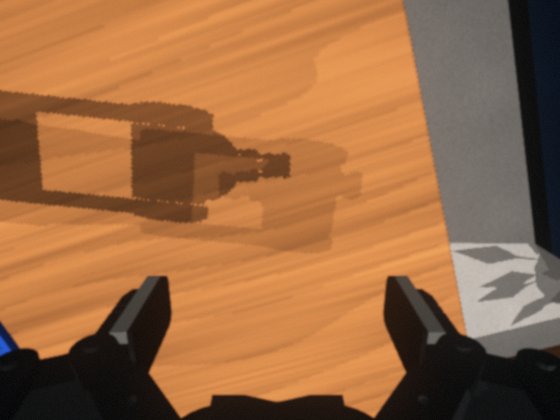

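Run:
```python
from h import *
for P in [(.565,.18,.23)]:
  t,w=rel(P,pose_axis(-.1,0)); print(t,w,np.linalg.norm(t),np.linalg.norm(w))
```

```text
[-483.6 -281.8  -30.6] [ 1.000e-04 -0.000e+00  1.362e+00] 560.5502296850837 1.362000003671072
```

Emit:
{"method": "servo_tool", "body": {
  "steps": [
    {"tx": -60, "ty": -35, "tz": -20, "wz": 0.17, "fingers": 45},
    {"tx": -120, "ty": -70, "tz": -30, "wz": 0.34, "fingers": 45},
    {"tx": -180, "ty": -105, "tz": -30, "wz": 0.51, "fingers": 45},
    {"tx": -240, "ty": -140, "tz": -30, "wz": 0.68, "fingers": 45},
    {"tx": -300, "ty": -175, "tz": -30, "wz": 0.85, "fingers": 45},
    {"tx": -360, "ty": -210, "tz": -30, "wz": 1.02, "fingers": 45},
    {"tx": -420, "ty": -245, "tz": -30, "wz": 1.19, "fingers": 45},
    {"tx": -480, "ty": -280, "tz": -30, "wz": 1.36, "fingers": 45}
  ]
}}

```text
invalid input
```

Emit:
{"method": "servo_tool", "body": {
  "steps": [
    {},
    {}
  ]
}}

```text
invalid input
```

```bash
cat >> h.py <<'E'
def wshot(n):
    s=robot.sense(); p=robot.get_image('wrist'); save(p,n)
    M=np.eye(4); M[:3,:3]=R.from_rotvec(s['ee_rot']).as_matrix(); M[:3,3]=s['position']
    T=M@np.array(p['T_tool_cam']); np.savez('pics/'+n+'.npz',T=T,K=p['camera_matrix']); return s,p,T
E
python3 - <<'E'
from h import *
s,p,T=wshot('w1'); print(s)
print(robot.spot_point('slot',p))
im=cv2.imread('pics/w1.png'); cv2.imwrite('pics/w1z.png',cv2.resize(im[60:300,130:430],None,fx=2.5,fy=2.5,interpolation=cv2.INTER_CUBIC))
E
```

```text
{'time': 0.85, 'qpos': array([ 1.14980475e+00,  2.16859976e-01,  1.61335341e+00, -3.69333700e-05,
        1.31131638e+00, -1.12167100e-01]), 'joint_velocities': array([ 0.00071476, -0.00018405, -0.00138311,  0.00103584,  0.00020137,
        0.00150665]), 'joint_torque': array([ 3.04087985e-05, -3.96859682e+01, -3.04254806e+01, -8.14651344e-05,
        4.31351318e-04,  1.16905483e-05]), 'position': array([0.18994626, 0.59547194, 0.1993495 ]), 'ee_rot': array([4.83152384e-01, 3.10416618e+00, 8.05342438e-05]), 'contact_force': array([ 0.30878339, -0.00584574, -0.20066922]), 'moment': array([-0.01154126,  0.02107992, -0.03356672]), 'finger_gap': 0.08582415618337706}
[]
```

View pics/w1z.png

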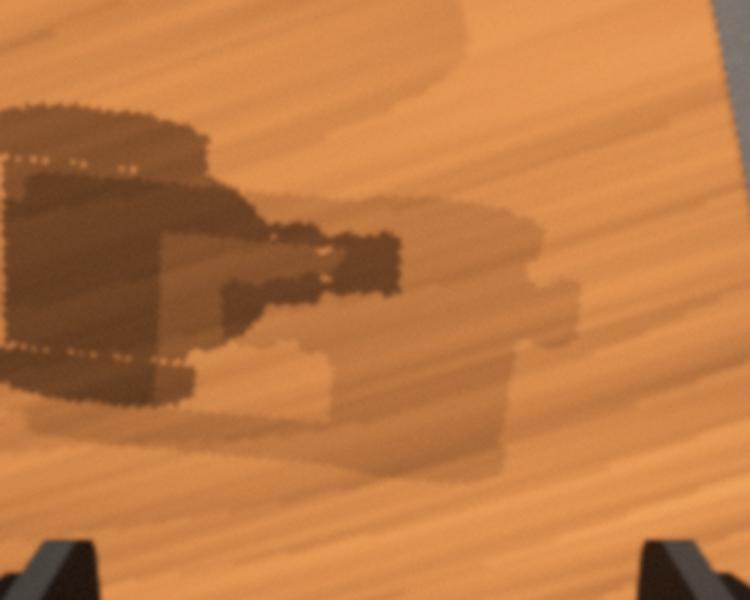

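The move was refused as "invalid input", so the arm has not moved. I'll retry with every field filled in.

Emit:
{"method": "servo_tool", "body": {
  "steps": [
    {"tx": -60, "ty": -35, "tz": -20, "wx": 0, "wy": 0, "wz": 0.17, "fingers": 45},
    {"tx": -120, "ty": -70, "tz": -30, "wx": 0, "wy": 0, "wz": 0.34, "fingers": 45},
    {"tx": -180, "ty": -105, "tz": -30, "wx": 0, "wy": 0, "wz": 0.51, "fingers": 45},
    {"tx": -240, "ty": -140, "tz": -30, "wx": 0, "wy": 0, "wz": 0.68, "fingers": 45},
    {"tx": -300, "ty": -175, "tz": -30, "wx": 0, "wy": 0, "wz": 0.85, "fingers": 45},
    {"tx": -360, "ty": -210, "tz": -30, "wx": 0, "wy": 0, "wz": 1.02, "fingers": 45},
    {"tx": -420, "ty": -245, "tz": -30, "wx": 0, "wy": 0, "wz": 1.19, "fingers": 45},
    {"tx": -480, "ty": -280, "tz": -30, "wx": 0, "wy": 0, "wz": 1.36, "fingers": 45}
  ],
  "squeeze": 60
}}

```text
time: 1.95
position: [0.5239, 0.225, 0.2297]
ee_rot: [2.333, 2.103, 0.002]
contact_force: [0.3, 0.3, 0.3]
finger_gap: 0.045
```

Run:
```python
from h import *
t,w=rel((.563,.18,.23),pose_axis(-.1,0)); print(t,w)
```

```text
[-40.7  43.5  -0.3] [ 0.0009 -0.0006 -0.0037]
```

Emit:
{"method": "servo_tool", "body": {
  "steps": [
    {"tx": -40, "ty": 43, "tz": 0, "wx": 0, "wy": 0, "wz": 0, "fingers": 45},
    {"tx": -40, "ty": 43, "tz": 0, "wx": 0, "wy": 0, "wz": 0, "fingers": 45},
    {"tx": -40, "ty": 43, "tz": 0, "wx": 0, "wy": 0, "wz": 0, "fingers": 45}
  ]
}}

```text
time: 2.33
position: [0.5611, 0.1827, 0.2291]
ee_rot: [-2.328, -2.108, 0.001]
contact_force: [-0.6, -0.4, -0.6]
finger_gap: 0.045
```

Run:
```python
from h import *
s,p,T=wshot('w1'); print(s['time'],s['position'],s['joint_velocities'].round(3))
print(robot.spot_point('slot',p))
im=cv2.imread('pics/w1.png'); cv2.imwrite('pics/w1z.png',cv2.resize(im[60:300,130:430],None,fx=2.5,fy=2.5,interpolation=cv2.INTER_CUBIC))
```

```text
2.325 [0.56114901 0.18270729 0.22906956] [ 0.031 -0.011  0.012 -0.001 -0.    -0.001]
[{'centre': [0.563, 0.1794, 0.0135], 'conf': 0.85}]
```

View pics/w1z.png

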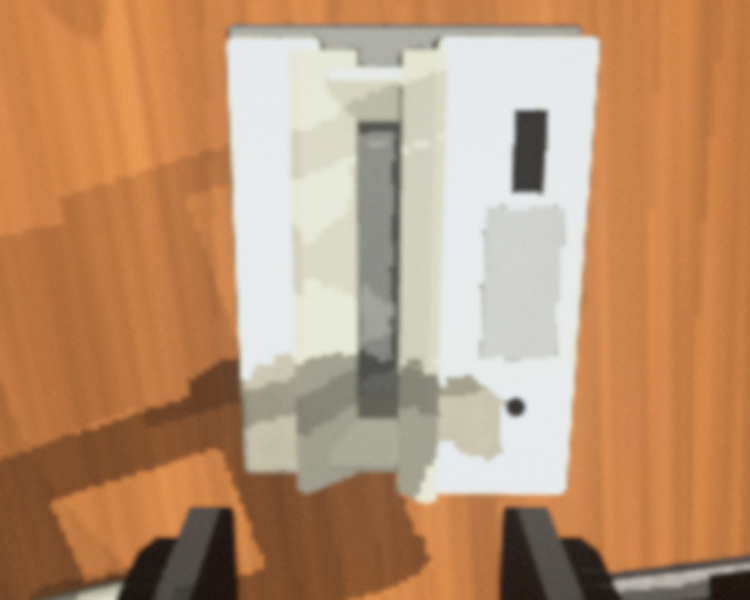

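The wrist view shows the dock directly below: throat at zoomed columns 358–400, rows 122–417, front flare edge at column 290–298. I'll convert those to slot-frame positions.

Run:
```python
from h import *
d=np.load('pics/w1.npz'); T=d['T'];p={'camera_matrix':d['K']}
def f(u,v,z): return back(p,(130+u/2.5,60+v/2.5),z,T)
c=np.array([.563,.179,.015]); 
for yaw in (-.1,):
  Rz=R.from_euler('z',yaw)
  for n,u,v,z in [('throat front far',358,122,.043),('throat front near',358,417,.043),('rear far .06',402,130,.060),('rear near',398,400,.060),('fl front',290,50,.063),('fl front',298,490,.063),('fl rear',446,50,.071),('fl rear',434,500,.071),('floor rear',400,280,.06),('end +y floor-edge',380,122,.043),('end -y',380,417,.043)]:
    print(n,(Rz.inv().apply(f(u,v,z)-c)*1000).round(1))
```

```text
throat front far [-5.2 61.1 28. ]
throat front near [ -5.6 -57.7  28. ]
rear far .06 [10.7 59.4 45. ]
rear near [ 10.4 -43.8  45. ]
fl front [-28.5  86.6  48. ]
fl front [-29.6 -81.4  48. ]
fl rear [24.9 86.6 56. ]
fl rear [ 24.7 -81.8  56. ]
floor rear [10.6  4.4 45. ]
end +y floor-edge [ 3.  61.1 28. ]
end -y [  3.6 -57.7  28. ]
```

```bash
cat >> h.py <<'E'
mid=np.array([.553,-.196,.080]); G=pose_axis(-.151,np.radians(20)); cax=-G.as_matrix()[:,2]
slot=np.array([.565,.180,.015])
E
python3 - <<'E'
from h import *
t,w=rel(mid+.146*cax,G); print(mid+.146*cax,t,w,np.linalg.norm(t))
E
```

```text
[ 0.50363326 -0.18848845  0.21719512] [-375.9  -20.8   11.9] [-0.3496 -0.0098  0.0539] 376.66305897977304
```

Emit:
{"method": "servo_tool", "body": {
  "steps": [
    {"tx": -50, "ty": -3, "tz": -10, "wx": -0.05, "wy": 0, "wz": 0.008, "fingers": 45},
    {"tx": -100, "ty": -6, "tz": -10, "wx": -0.1, "wy": 0, "wz": 0.016, "fingers": 45},
    {"tx": -155, "ty": -9, "tz": -10, "wx": -0.15, "wy": -0.01, "wz": 0.024, "fingers": 45},
    {"tx": -210, "ty": -12, "tz": -5, "wx": -0.2, "wy": -0.01, "wz": 0.032, "fingers": 45},
    {"tx": -270, "ty": -15, "tz": 0, "wx": -0.25, "wy": -0.01, "wz": 0.04, "fingers": 45},
    {"tx": -330, "ty": -18, "tz": 6, "wx": -0.3, "wy": -0.01, "wz": 0.048, "fingers": 45},
    {"tx": -376, "ty": -21, "tz": 12, "wx": -0.35, "wy": -0.01, "wz": 0.054, "fingers": 45},
    {"tx": -376, "ty": -21, "tz": 12, "wx": -0.35, "wy": -0.01, "wz": 0.054, "fingers": 45}
  ]
}}

```text
time: 3.42
position: [0.5021, -0.1906, 0.2164]
ee_rot: [2.173, 1.857, 0.327]
contact_force: [-0.6, 0.6, 0.5]
finger_gap: 0.0452
```

Run:
```python
from h import *
s,p,T=wshot('w2'); print(s['time'],s['position'],s['joint_velocities'].round(3))
for n in ['wide_mid','wide_foot','narrow_mid']:
  print(n,[(np.round(d['centre'],4),round(d['conf'],2)) for d in robot.spot_point(n,p)])
im=cv2.imread('pics/w2.png')
# predicted outline of the wide and narrow top face
C=np.column_stack([G.as_matrix()[:,1],G.as_matrix()[:,0],cax])
def proj(P):
    q=T[:3,:3].T@(P-T[:3,3]); k=p['camera_matrix']@q; return k[:2]/k[2]
for x in(-6,6):
  for y in (-50,50):
    for z in (60,):
      u=proj(mid+C@np.array([x,y,z])/1000); print(x,y,u.round(1)); cv2.circle(im,tuple(int(a) for a in u),3,(0,255,0),1)
cv2.imwrite('pics/w2o.png',im)
t,w=rel(mid+.016*cax,G); print(t,w)
```

```text
3.425 [ 0.50211489 -0.19062852  0.21638683] [ 0.065  0.001 -0.021  0.013  0.023  0.034]
wide_mid []
wide_foot [(array([ 0.3206, -0.1762,  0.0036]), 0.96)]
narrow_mid [(array([ 0.4695, -0.1783,  0.0785]), 0.9)]
-6 -50 [270.9 258. ]
-6 50 [269.4 126.1]
6 -50 [286.5 257.9]
6 50 [286.8 126. ]
[ -0.8  -1.  130.2] [ 0.0015 -0.0001  0.0011]
```

View pics/w2o.png

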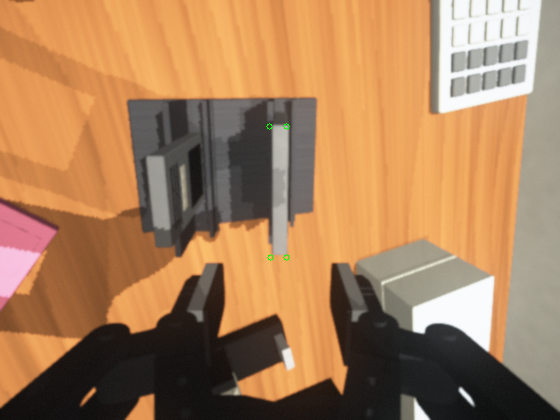

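The predicted top face (green, columns 270–287, rows 126–258) lies on the wide cassette's top edge, within about 1–2 px. The pads are centred on it, so I descend along its axis and grip.

Emit:
{"method": "servo_tool", "body": {
  "steps": [
    {"tx": 0, "ty": 0, "tz": 30, "wx": 0, "wy": 0, "wz": 0, "fingers": 45},
    {"tx": 0, "ty": 0, "tz": 65, "wx": 0, "wy": 0, "wz": 0, "fingers": 45},
    {"tx": 0, "ty": 0, "tz": 100, "wx": 0, "wy": 0, "wz": 0, "fingers": 45},
    {"tx": 0, "ty": 0, "tz": 120, "wx": 0, "wy": 0, "wz": 0, "fingers": 45},
    {"tx": 0, "ty": 0, "tz": 130, "wx": 0, "wy": 0, "wz": 0, "fingers": 45},
    {"tx": 0, "ty": 0, "tz": 130, "wx": 0, "wy": 0, "wz": 0, "fingers": 45}
  ]
}}

```text
time: 4.38
position: [0.5482, -0.1951, 0.0948]
ee_rot: [2.168, 1.864, 0.329]
contact_force: [0.0, -0.6, 0.7]
finger_gap: 0.0452
```

Emit:
{"method": "servo_tool", "body": {
  "steps": [
    {"tx": 0, "ty": 0, "tz": 0, "wx": 0, "wy": 0, "wz": 0, "fingers": 20},
    {"tx": 0, "ty": 0, "tz": 0, "wx": 0, "wy": 0, "wz": 0, "fingers": 14},
    {"tx": 0, "ty": 0, "tz": 0, "wx": 0, "wy": 0, "wz": 0, "fingers": 5},
    {"tx": 0, "ty": 0, "tz": 0, "wx": 0, "wy": 0, "wz": 0, "fingers": 5},
    {"tx": 0, "ty": 0, "tz": 0, "wx": 0, "wy": 0, "wz": 0, "fingers": 5}
  ],
  "squeeze": 60
}}

```text
time: 5.0
position: [0.5487, -0.197, 0.0968]
ee_rot: [2.167, 1.859, 0.33]
contact_force: [-2.1, 1.7, 5.1]
finger_gap: 0.0099
```

Run:
```python
from h import *
s=robot.sense(); print(s['time'],s['position'],s['finger_gap'],s['contact_force'].round(1)); t,w=rel(mid+.016*cax,G,s); print(t,w)
np.savez('grip.npz',P=s['position'],r=s['ee_rot'])
```

```text
5.0 [ 0.54871623 -0.19695062  0.09675642] 0.009930107033978106 [-2.1  1.7  5.1]
[ 1.6 -1.9  1.1] [ 0.0033  0.0017 -0.0014]
```

Emit:
{"method": "servo_tool", "body": {
  "steps": [
    {"tx": 0, "ty": 0, "tz": -15, "wx": 0, "wy": 0, "wz": 0, "fingers": 5},
    {"tx": 0, "ty": 0, "tz": -35, "wx": 0, "wy": 0, "wz": 0, "fingers": 5},
    {"tx": 0, "ty": 0, "tz": -60, "wx": 0, "wy": 0, "wz": 0, "fingers": 5},
    {"tx": 0, "ty": 0, "tz": -90, "wx": 0, "wy": 0, "wz": 0, "fingers": 5},
    {"tx": 0, "ty": 0, "tz": -120, "wx": 0, "wy": 0, "wz": 0, "fingers": 5},
    {"tx": 0, "ty": 0, "tz": -140, "wx": 0, "wy": 0, "wz": 0, "fingers": 5},
    {"tx": 0, "ty": 0, "tz": -140, "wx": 0, "wy": 0, "wz": 0, "fingers": 5}
  ]
}}

```text
time: 5.88
position: [0.5007, -0.1897, 0.229]
ee_rot: [2.166, 1.858, 0.329]
contact_force: [1.3, -0.2, -0.6]
finger_gap: 0.01
```

Run:
```python
from h import *
s,p,T=wshot('w3'); print(s['time'],s['position'],s['finger_gap'],s['contact_force'].round(1))
q=robot.get_image('scene'); save(q,'scene1')
for n in ['wide_mid','wide_foot','narrow_mid']:
  print(n,[(np.round(d['centre'],4),round(d['conf'],2)) for d in robot.spot_point(n,q)])
print('pred mid',s['position']-.016*cax,'foot',s['position']-.076*cax)
cv2.imwrite('pics/c3.png',np.hstack([p['img'][:,:,::-1],q['img'][:,:,::-1]])[::1,::1])
im=cv2.imread('pics/c3.png'); cv2.imwrite('pics/c3.png',cv2.resize(im,(800,300),interpolation=cv2.INTER_AREA))
```

```text
5.875 [ 0.50074332 -0.18965481  0.22903131] 0.00996294998303239 [ 1.3 -0.2 -0.6]
wide_mid [(array([0.3006, 0.1843, 0.0067]), 0.9), (array([ 0.5053, -0.1892,  0.2045]), 0.86), (array([ 0.2809, -0.2188,  0.0056]), 0.57)]
wide_foot [(array([ 0.3179, -0.1815,  0.0042]), 0.86), (array([0.2442, 0.1734, 0.0041]), 0.76)]
narrow_mid [(array([ 0.4691, -0.1782,  0.0766]), 0.71)]
pred mid [ 0.50615337 -0.19047799  0.21399622] foot [ 0.52644107 -0.19356493  0.15761467]
```

View pics/w3.png

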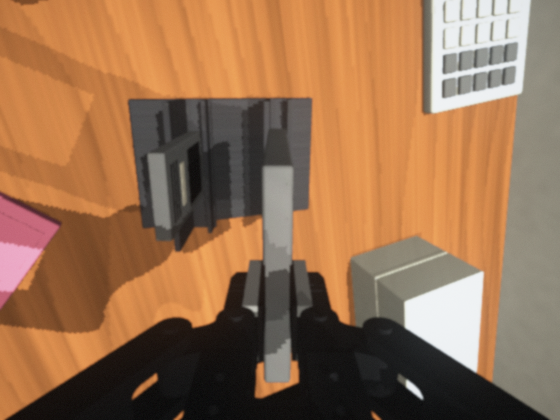

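View pics/scene1.png

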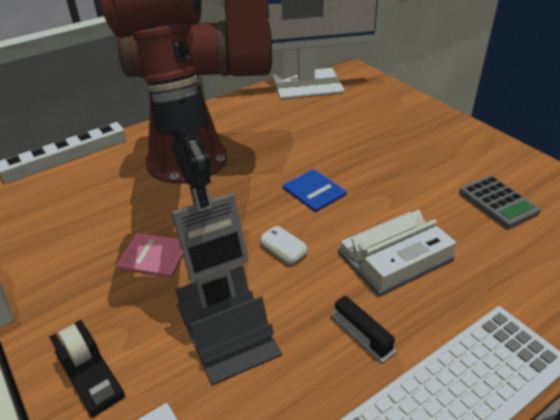

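The wide cassette is held and clear of the rack. In w3 its top face runs from rows 167 to 382, columns 263–293, and the narrow one is undisturbed. Next I check how it sits in the grip.

Run:
```python
from h import *
from scipy.optimize import least_squares
d=np.load('pics/w3.npz'); K=d['K']; p=np.array
# tool-frame: use T_tool_cam
q=robot.get_image('wrist'); Tc=np.array(q['T_tool_cam'])
def proj(Pt):
    c=Tc[:3,:3].T@(Pt-Tc[:3,3]); k=K@c; return k[:2]/k[2]
obs={(-6,50):(263,167),(6,50):(293,167),(-6,-50):(264,382),(6,-50):(290,381)}
# cassette in tool: x_c->tool y, y_c->tool x, z_c-> -tool z; params: dx(tool x), dy, h (mid above tcp along -z: -), rot about tool y (in-plane)
def f(a):
    r=R.from_rotvec([0,a[3],0]); out=[]
    for (x,y),o in obs.items():
        # cassette top centre in tool at (dx,dy,-h)
        out+=list(proj(np.array([a[0],a[1],-a[2]])/1000+r.apply([y/1000,x/1000,0]))-o)
    return out
s=least_squares(f,[0,0,44,0]); print(s.x,np.round(s.fun,1))
print(f([0,0,44,0]))
```

```text
[-1.00978362  0.43713373 31.76338811 -0.07439246] [-0.6  0.  -0.5 -0.   0.7 -0.5  0.5  0.5]
[np.float64(-3.432593683464006), np.float64(6.488911051367637), np.float64(0.1452969311632728), np.float64(6.449350237943435), np.float64(-0.9103991495309174), np.float64(12.668006757089927), np.float64(0.27172196314160146), np.float64(13.62233919877923)]
```

Run:
```python
from h import *
a=cv2.imread('pics/scene1.png'); q=robot.get_image('top'); save(q,'top1')
z=cv2.resize(a[180:320,160:300],None,fx=4,fy=4,interpolation=cv2.INTER_CUBIC); cv2.imwrite('pics/s1z.png',z)
w=cv2.imread('pics/w3.png'); cv2.imwrite('pics/w3z.png',cv2.resize(w[120:400,200:360],None,fx=2.1,fy=2.1,interpolation=cv2.INTER_CUBIC))
print(robot.sense()['time'])
```

```text
6.225
```

View pics/s1z.png

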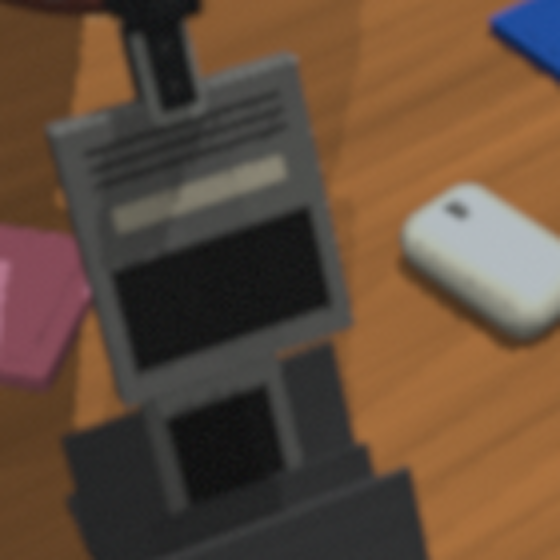

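View pics/w3z.png

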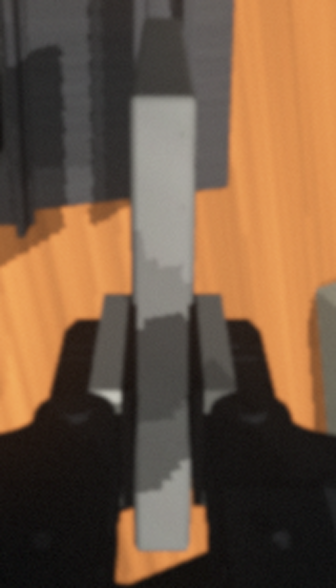

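View pics/top1.png

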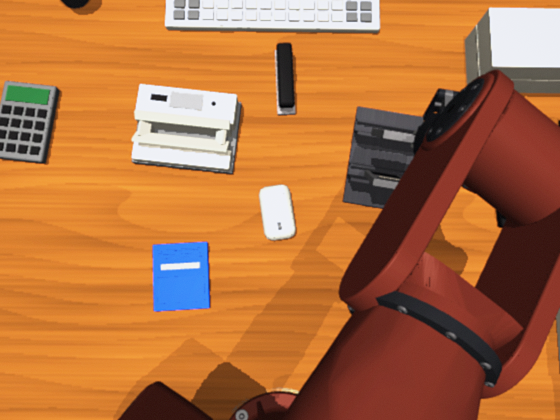

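Run:
```python
from h import *
from scipy.optimize import least_squares
s=robot.sense(); P0=s['position'];R0=R.from_rotvec(s['ee_rot']); print(s['time'],P0,s['ee_rot'])
w=robot.get_image('wrist'); Tc=np.array(w['T_tool_cam']); sc=robot.get_image('scene')
Rs=R.from_rotvec(sc['orientation']).as_matrix()
def pw(Pt): k=w['camera_matrix']@(Tc[:3,:3].T@(Pt-Tc[:3,3])); return k[:2]/k[2]
def ps(Pw): k=sc['camera_matrix']@(Rs.T@(Pw-sc['position'])); return k[:2]/k[2]
wo={(-6,50,60):(133,97),(6,50,60):(195,97),(-6,-50,60):(137,550),(6,-50,60):(188,550)}
so={(-6,-50,60):(48,127),(-6,50,60):(297,55),(6,-50,-60):(127,402),(6,50,-60):(350,325)}
B=np.array([[0,1,0],[1,0,0],[0,0,-1.]])
def f(a,use=3):
    r=R.from_rotvec(a[3:6]); t=a[:3]/1000; o=[]
    if use&1:
      for c,u in wo.items(): o+=list(pw(t+r.apply(B@np.array(c)/1000))-(np.array(u)/2.1+[200,120]))
    if use&2:
      for c,u in so.items(): o+=list(ps(P0+R0.apply(t+r.apply(B@np.array(c)/1000)))-(np.array(u)/4+[160,180]))
    return np.array(o)
def g(a,use): return np.r_[f(a,use),(a[3:6])/0.03,(a[:2])/3]
for use in (1,2,3):
    r=least_squares(g,[0,0,16,0,0,0],args=(use,)); print(use,r.x.round(3),f(r.x,use).round(1))
for h in (16,20,24,28): print(h, np.abs(f(np.array([0,0,h,0,0,0]),3)).round(1))
```

```text
6.225 [ 0.49990263 -0.18860037  0.22524688] [2.17044106 1.86218594 0.3277531 ]
1 [-7.9100e-01  3.4800e-01  2.3936e+01  2.0000e-03 -2.4000e-02  3.0000e-03] [-1.   0.1  1.   0.1 -0.9 -0.1  1.  -0.2]
2 [ 1.2170e+00 -1.2610e+00  2.0731e+01  4.1000e-02 -1.7000e-02  4.0000e-03] [ 0.4 -0.6 -0.9 -0.8 -0.7  1.1  1.2  0.4]
3 [ 1.0440e+00 -2.4250e+00  2.1966e+01  4.9000e-02 -6.0000e-03  4.0000e-03] [-1.3 -0.2  1.4 -0.4 -1.1  0.7  0.9 -0.2  0.   0.5 -1.4 -0.3 -0.5  1.6
  1.2  0.3]
16 [ 3.8  7.3  0.3  7.3  2.1 12.8  0.7 12.7  1.8  2.6  3.2  3.7  0.8  0.1
  1.1  1.9]
20 [3.3 4.8 0.2 4.7 1.8 5.7 0.4 5.7 1.1 0.2 2.7 1.4 0.2 2.1 1.6 0.3]
24 [2.9 2.4 0.6 2.3 1.6 1.  0.1 1.1 0.5 2.2 2.1 1.  0.4 4.3 2.1 2.4]
28 [2.4 0.1 1.  0.1 1.3 7.5 0.1 7.5 0.2 4.6 1.6 3.3 1.  6.4 2.6 4.5]
```

```bash
cat >> h.py <<'E'
YD=-.1
def tcp_for(fx,fz,lean,H=.082,fy=0):
    """tool pose with the foot at (fx,fy,fz) mm in slot frame and lean in degrees"""
    g=pose_axis(YD,np.radians(lean)); F=slot+R.from_euler('z',YD).apply(np.array([fx,fy,fz])/1000)
    return F-H*g.as_matrix()[:,2],g
E
python3 - <<'E'
from h import *
P,g=tcp_for(-2,90,20); print(P); print(rel(P,g)); print(robot.sense()['joint_velocities'].round(3))
E
```

```text
[0.53510445 0.18299956 0.18205479]
(array([372.8, -35.6,  33.7]), array([-0.0004,  0.0177, -0.0494]))
[ 0.003 -0.005 -0.005  0.001  0.002 -0.   ]
```

Emit:
{"method": "servo_tool", "body": {
  "steps": [
    {"tx": 40, "ty": -5, "tz": -25, "wx": 0, "wy": 0, "wz": -0.01, "fingers": 5},
    {"tx": 95, "ty": -10, "tz": -25, "wx": 0, "wy": 0, "wz": -0.02, "fingers": 5},
    {"tx": 150, "ty": -15, "tz": -25, "wx": 0, "wy": 0.005, "wz": -0.03, "fingers": 5},
    {"tx": 205, "ty": -20, "tz": -20, "wx": 0, "wy": 0.01, "wz": -0.035, "fingers": 5},
    {"tx": 260, "ty": -25, "tz": -10, "wx": 0, "wy": 0.013, "wz": -0.04, "fingers": 5},
    {"tx": 315, "ty": -31, "tz": 0, "wx": 0, "wy": 0.016, "wz": -0.045, "fingers": 5},
    {"tx": 355, "ty": -36, "tz": 10, "wx": 0, "wy": 0.018, "wz": -0.049, "fingers": 5},
    {"tx": 373, "ty": -36, "tz": 20, "wx": 0, "wy": 0.018, "wz": -0.049, "fingers": 5}
  ]
}}

```text
time: 7.32
position: [0.5301, 0.1864, 0.1945]
ee_rot: [2.121, 1.924, 0.339]
contact_force: [0.6, -0.8, -0.1]
finger_gap: 0.0098
```

Emit:
{"method": "servo_tool", "body": {
  "steps": [
    {"tx": 0, "ty": 0, "tz": 10, "wx": 0, "wy": 0, "wz": 0, "fingers": 5},
    {"tx": 0, "ty": 0, "tz": 14, "wx": 0, "wy": 0, "wz": 0, "fingers": 5},
    {"tx": 0, "ty": 0, "tz": 14, "wx": 0, "wy": 0, "wz": 0, "fingers": 5}
  ]
}}

```text
time: 7.7
position: [0.5351, 0.1821, 0.1817]
ee_rot: [2.125, 1.919, 0.337]
contact_force: [-0.6, 0.4, -0.9]
finger_gap: 0.0101
```

Run:
```python
from h import *
P,g=tcp_for(-2,33,20); s,p,T=wshot('w4'); print(s['time'],s['position'],s['contact_force'].round(1),s['finger_gap']); print(rel(P,g,s))
q=robot.get_image('scene');save(q,'scene2')
im=cv2.imread('pics/scene2.png'); cv2.imwrite('pics/s2z.png',cv2.resize(im[100:300,290:490],None,fx=3,fy=3,interpolation=cv2.INTER_CUBIC))
```

```text
7.7 [0.5350752  0.18207642 0.18172308] [-0.6  0.4 -0.9] 0.010144150527162624
(array([  1. , -19.4,  53.2]), array([ 0.0001,  0.0015, -0.0016]))
```

View pics/s2z.png

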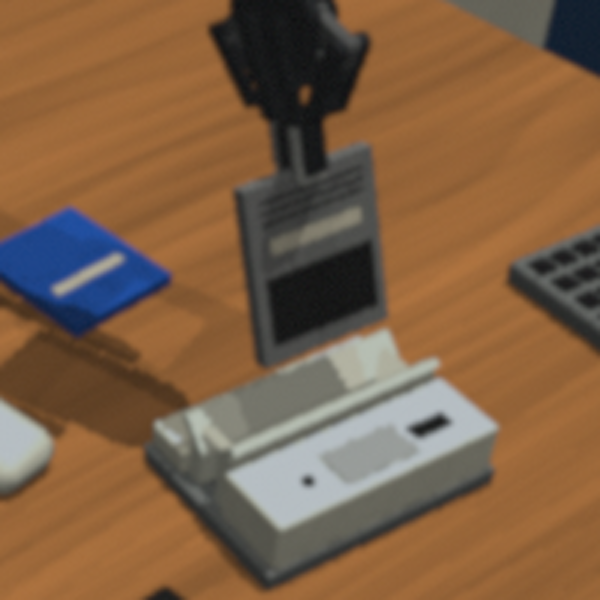

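View pics/w4.png

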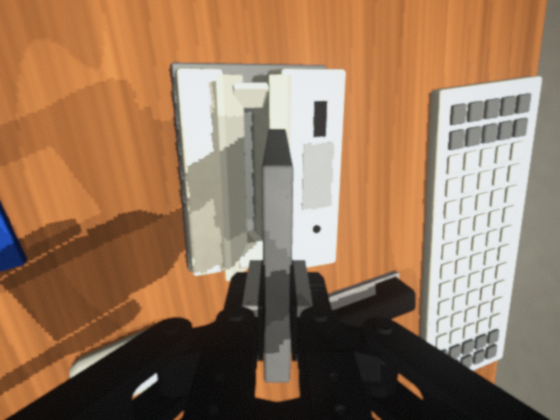

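Run:
```python
from h import *
sc=robot.get_image('scene'); Rs=R.from_rotvec(sc['orientation']).as_matrix()
def ps(Pw): k=sc['camera_matrix']@(Rs.T@(Pw-sc['position'])); return k[:2]/k[2]
s=robot.sense(); R0=R.from_rotvec(s['ee_rot'])
z=lambda u:((u-[290,100])*3).round(1)
for H in (.076,.082):
  for y in(-50,50): print(H,y,z(ps(s['position']+R0.apply(np.array([y/1000,.006,H])))))
Rd=R.from_euler('z',YD)
for n,c in dict(rearfl_m=(19.5,-80,56),rearfl_p=(19.5,80,56),back_m=(8.5,-60,45),frontfl_m=(-28,-80,48),frontfl_p=(-28,80,48)).items(): print(n,z(ps(slot+Rd.apply(np.array(c)/1000))))
print(robot.spot_point('slot',sc))
for n in('wide_mid','wide_foot'): print([np.round(d['centre'],4) for d in robot.spot_point(n,sc)])
print('pred mid',s['position']+R0.apply([0,0,.022]),'foot',s['position']+R0.apply([0,0,.082]))
```

```text
0.076 -50 [266.1 362. ]
0.076 50 [389.5 310. ]
0.082 -50 [267.3 370.6]
0.082 50 [390.4 318.4]
rearfl_m [238.9 443.9]
rearfl_p [432.6 358.2]
back_m [252.2 434.8]
frontfl_m [194.  409.2]
frontfl_p [383.6 328.2]
[{'centre': [0.5636, 0.1778, 0.0198], 'conf': 0.58}]
[array([ 0.2818, -0.2199,  0.0054]), array([0.542 , 0.1838, 0.1644])]
[array([ 0.318 , -0.1831,  0.0041]), array([0.5654, 0.1778, 0.1083])]
pred mid [0.54320731 0.18177062 0.1622305 ] foot [0.5637361  0.17967774 0.10589056]
```

Camera prediction and picture agree to about 1–2 mm, and the foot is above the slot mouth. I lower it slowly, still leaning.

Emit:
{"method": "servo_tool", "body": {
  "steps": [
    {"tx": 1, "ty": -5, "tz": 13, "wx": 0, "wy": 0, "wz": 0, "fingers": 5},
    {"tx": 1, "ty": -10, "tz": 27, "wx": 0, "wy": 0, "wz": 0, "fingers": 5},
    {"tx": 1, "ty": -15, "tz": 40, "wx": 0, "wy": 0, "wz": 0, "fingers": 5},
    {"tx": 1, "ty": -18, "tz": 48, "wx": 0, "wy": 0, "wz": 0, "fingers": 5},
    {"tx": 1, "ty": -19, "tz": 53, "wx": 0, "wy": 0, "wz": 0, "fingers": 5},
    {"tx": 1, "ty": -19, "tz": 53, "wx": 0, "wy": 0, "wz": 0, "fingers": 5},
    {"tx": 1, "ty": -19, "tz": 53, "wx": 0, "wy": 0, "wz": 0, "fingers": 5}
  ]
}}

```text
time: 8.88
position: [0.5363, 0.1844, 0.1266]
ee_rot: [2.122, 1.919, 0.341]
contact_force: [0.6, 0.0, -0.3]
finger_gap: 0.0097
```

Run:
```python
from h import *
s=robot.sense(); print(s['contact_force'].round(1),s['position'])
for a in [(-2,26,20),(-1,22,20)]:
  P,g=tcp_for(*a); print(a,rel(P,g,s))
q=robot.get_image('scene');save(q,'scene3')
im=cv2.imread('pics/scene3.png'); cv2.imwrite('pics/s3z.png',cv2.resize(im[100:300,290:490],None,fx=3,fy=3,interpolation=cv2.INTER_CUBIC))
print([np.round(R.from_euler('z',YD).inv().apply(np.array(d['centre'])-slot),4) for d in robot.spot_point('wide_mid',q)])
g=R.from_rotvec(s['ee_rot']); print('pred mid',R.from_euler('z',YD).inv().apply(s['position']+g.apply([0,0,.022])-slot))
```

```text
[ 0.6  0.  -0.3] [0.53629284 0.18436549 0.12662509]
(-2, 26, 20) (array([-1.5, -3.9,  7.7]), array([ 0.0022,  0.    , -0.0004]))
(-1, 22, 20) (array([-1.5, -4.4, 11.8]), array([ 0.0022,  0.    , -0.0004]))
[array([-0.2458, -0.4282, -0.0064]), array([-0.0231,  0.0015,  0.0918]), array([-0.2635, -0.0276, -0.0102])]
pred mid [-0.02142979  0.0014774   0.09096841]
```

View pics/s3z.png

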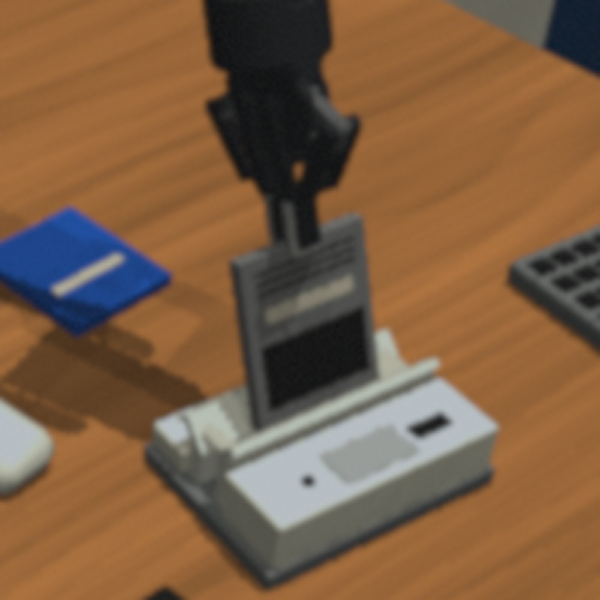

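The foot is now in the mouth with no contact. I go down further along the slot, still leaning.

Emit:
{"method": "servo_tool", "body": {
  "steps": [
    {"tx": 0, "ty": -2, "tz": 4, "wx": 0, "wy": 0, "wz": 0, "fingers": 5},
    {"tx": 0, "ty": -3, "tz": 7, "wx": 0, "wy": 0, "wz": 0, "fingers": 5},
    {"tx": 0, "ty": -3, "tz": 9, "wx": 0, "wy": 0, "wz": 0, "fingers": 5},
    {"tx": 0, "ty": -3, "tz": 9, "wx": 0, "wy": 0, "wz": 0, "fingers": 5}
  ]
}}

```text
time: 9.48
position: [0.5359, 0.1841, 0.1162]
ee_rot: [2.123, 1.92, 0.339]
contact_force: [0.9, 0.2, -0.3]
finger_gap: 0.0097
```

Run:
```python
from h import *
s=robot.sense(); print(s['contact_force'].round(1),s['moment'].round(2),s['position'],s['finger_gap'])
P0=s['position'];g=R.from_rotvec(s['ee_rot'])
print('foot',R.from_euler('z',YD).inv().apply(P0+g.apply([0,0,.082])-slot)*1000)
for a in [(-1.5,26,15),(-1,26,10),(-.5,26,5),(0,26,0),(0,20,0)]:
  P,g=tcp_for(*a); print(a,*rel(P,g,s))
```

```text
[ 0.9  0.2 -0.3] [0.09 0.17 0.02] [0.53593573 0.18410678 0.1162043 ] 0.00966296476368849
foot [-1.22550565  1.1358247  24.17061714]
(-1.5, 26, 15) [-1.2  7.6 -1.5] [ 0.088   0.0006 -0.0003]
(-1, 26, 10) [-1.2 15.1 -0.4] [ 0.1753  0.0006 -0.0003]
(-0.5, 26, 5) [-1.2 22.6  1.3] [ 0.2626  0.0006 -0.0003]
(0, 26, 0) [-1.2 29.9  3.7] [ 0.3498  0.0005 -0.0004]
(0, 20, 0) [-1.2 27.8  9.3] [ 0.3498  0.0005 -0.0004]
```

Milestone 1 has been met for more than 0.5 s. Now I straighten it about the foot.

Emit:
{"method": "servo_tool", "body": {
  "steps": [
    {"tx": 0, "ty": 4, "tz": -1.5, "wx": 0.045, "wy": 0, "wz": 0, "fingers": 5},
    {"tx": 0, "ty": 7.6, "tz": -1.5, "wx": 0.088, "wy": 0, "wz": 0, "fingers": 5},
    {"tx": 0, "ty": 11.3, "tz": -1, "wx": 0.13, "wy": 0, "wz": 0, "fingers": 5},
    {"tx": 0, "ty": 15.1, "tz": -0.4, "wx": 0.175, "wy": 0, "wz": 0, "fingers": 5},
    {"tx": 0, "ty": 18.8, "tz": 0.5, "wx": 0.219, "wy": 0, "wz": 0, "fingers": 5},
    {"tx": 0, "ty": 22.6, "tz": 1.3, "wx": 0.263, "wy": 0, "wz": 0, "fingers": 5},
    {"tx": 0, "ty": 26.3, "tz": 2.4, "wx": 0.306, "wy": 0, "wz": 0, "fingers": 5},
    {"tx": 0, "ty": 29.9, "tz": 3.7, "wx": 0.35, "wy": 0, "wz": 0, "fingers": 5}
  ]
}}

```text
time: 10.48
position: [0.5655, 0.1812, 0.1232]
ee_rot: [-2.33, -2.107, 0.001]
contact_force: [0.1, -0.2, -0.5]
finger_gap: 0.0102
```

```bash
cat > st.py <<'E'
from h import *
s=robot.sense(); print(s['time'],s['contact_force'].round(1),s['moment'].round(2),s['position'],s['finger_gap'])
P0=s['position'];g=R.from_rotvec(s['ee_rot'])
print('foot pred',R.from_euler('z',YD).inv().apply(P0+g.apply([0,0,.082])-slot)*1000, 'tool tilt',(pose_axis(YD,0).inv()*g).as_rotvec().round(3))
E
python3 st.py
```

```text
10.475 [ 0.1 -0.2 -0.5] [-0.01 -0.02 -0.01] [0.56547021 0.18121582 0.12323186] 0.010185149429693324
foot pred [ 0.25909071  1.2377537  26.23190851] tool tilt [ 0.001 -0.     0.   ]
```

Upright with no contact. I descend into the throat and watch the force.

Emit:
{"method": "servo_tool", "body": {
  "steps": [
    {"tx": 0, "ty": 0, "tz": 4, "wx": 0, "wy": 0, "wz": 0, "fingers": 5},
    {"tx": 0, "ty": 0, "tz": 8, "wx": 0, "wy": 0, "wz": 0, "fingers": 5},
    {"tx": 0, "ty": 0, "tz": 12, "wx": 0, "wy": 0, "wz": 0, "fingers": 5},
    {"tx": 0, "ty": 0, "tz": 12, "wx": 0, "wy": 0, "wz": 0, "fingers": 5}
  ]
}}

```text
time: 10.98
position: [0.5643, 0.1812, 0.1105]
ee_rot: [-2.33, -2.107, 0.002]
contact_force: [-1.1, -0.5, -1.7]
finger_gap: 0.0101
```

```bash
python3 st.py
```

```text
10.975 [-1.1 -0.5 -1.7] [-0.03 -0.02 -0.01] [0.56425769 0.18121442 0.11051257] 0.010106764858848198
foot pred [-0.94537981  1.07341822 13.5126362 ] tool tilt [ 0.001 -0.001  0.   ]
```

Emit:
{"method": "servo_tool", "body": {
  "steps": [
    {"tx": 0, "ty": 0, "tz": 4, "wx": 0, "wy": 0, "wz": 0, "fingers": 5},
    {"tx": 0, "ty": 0, "tz": 8, "wx": 0, "wy": 0, "wz": 0, "fingers": 5},
    {"tx": 0, "ty": 0, "tz": 10, "wx": 0, "wy": 0, "wz": 0, "fingers": 5},
    {"tx": 0, "ty": 0, "tz": 10, "wx": 0, "wy": 0, "wz": 0, "fingers": 5}
  ]
}}

```text
time: 11.48
position: [0.565, 0.1811, 0.1009]
ee_rot: [-2.33, -2.107, 0.001]
contact_force: [-0.0, -1.0, -1.1]
finger_gap: 0.0097
```

```bash
python3 st.py
```

```text
11.475 [-0.  -1.  -1.1] [-0.01 -0.    0.05] [0.56495034 0.18114234 0.100911  ] 0.009741130746404106
foot pred [-0.20314909  1.08948311  3.91101922] tool tilt [ 0.    -0.001  0.   ]
```

Emit:
{"method": "servo_tool", "body": {
  "steps": [
    {"tx": 0, "ty": 0, "tz": 2, "wx": 0, "wy": 0, "wz": 0, "fingers": 5},
    {"tx": 0, "ty": 0, "tz": 4, "wx": 0, "wy": 0, "wz": 0, "fingers": 5},
    {"tx": 0, "ty": 0, "tz": 4, "wx": 0, "wy": 0, "wz": 0, "fingers": 5}
  ]
}}

```text
time: 11.85
position: [0.565, 0.1811, 0.097]
ee_rot: [2.33, 2.107, -0.001]
contact_force: [-1.1, 0.8, -0.2]
finger_gap: 0.0099
```

```bash
python3 st.py
```

```text
11.85 [-1.1  0.8 -0.2] [0.02 0.03 0.02] [0.56501181 0.18114158 0.09699075] 0.009932713686640587
foot pred [-0.12987305  1.09726313 -0.00923786] tool tilt [ 0. -0.  0.]
```

Emit:
{"method": "servo_tool", "body": {
  "steps": [
    {"tx": 0, "ty": 0, "tz": 2, "wx": 0, "wy": 0, "wz": 0, "fingers": 5},
    {"tx": 0, "ty": 0, "tz": 3, "wx": 0, "wy": 0, "wz": 0, "fingers": 5},
    {"tx": 0, "ty": 0, "tz": 3, "wx": 0, "wy": 0, "wz": 0, "fingers": 5}
  ]
}}

```text
time: 12.22
position: [0.5655, 0.1811, 0.0946]
ee_rot: [2.33, 2.107, 0.0]
contact_force: [-1.1, -1.4, 0.5]
finger_gap: 0.01
```

```bash
python3 st.py
```

```text
12.225 [-1.1 -1.4  0.5] [-0.11  0.07 -0.05] [0.56545262 0.18112516 0.09459631] 0.010039148343838953
foot pred [ 0.38525234  1.13010545 -2.40366495] tool tilt [-0.001 -0.     0.   ]
```

Emit:
{"method": "servo_tool", "body": {
  "steps": [
    {"tx": 0, "ty": 0, "tz": 1.5, "wx": 0, "wy": 0, "wz": 0, "fingers": 5},
    {"tx": 0, "ty": 0, "tz": 2, "wx": 0, "wy": 0, "wz": 0, "fingers": 5},
    {"tx": 0, "ty": 0, "tz": 2, "wx": 0, "wy": 0, "wz": 0, "fingers": 5}
  ]
}}

```text
time: 12.6
position: [0.5665, 0.181, 0.0945]
ee_rot: [2.328, 2.106, 0.002]
contact_force: [-2.1, -2.0, 7.8]
finger_gap: 0.0098
```

```bash
python3 st.py
```

```text
12.6 [-2.1 -2.   7.8] [-0.3   0.47 -0.03] [0.56649876 0.18101228 0.09454268] 0.009770344327903137
foot pred [ 1.59726923  1.12005111 -2.45705447] tool tilt [-0.003 -0.     0.   ]
```

Contact of about 8 N, 2.5 mm below nominal, which fits the floor given the ±3 mm uncertainty in the foot offset. I look before letting go.

```bash
cat > look.py <<'E'
from h import *
import sys
n=sys.argv[1]
q=robot.get_image('scene');save(q,n)
im=cv2.imread(f'pics/{n}.png'); cv2.imwrite(f'pics/{n}z.png',cv2.resize(im[100:300,290:490],None,fx=3,fy=3,interpolation=cv2.INTER_CUBIC))
for m in('wide_mid','narrow_mid'): print(m,[(np.round(R.from_euler('z',YD).inv().apply(np.array(d['centre'])-slot),4),np.round(d['centre'],4),round(d['conf'],2)) for d in robot.spot_point(m,q)])
Rs=R.from_rotvec(q['orientation']).as_matrix()
def ps(c): k=q['camera_matrix']@(Rs.T@(slot+R.from_euler('z',YD).apply(np.array(c)/1000)-q['position'])); return ((k[:2]/k[2]-[290,100])*3).round(1)
for z in (120,128): print(z,[list(ps((x,y,z))) for x in(-6,6) for y in(-50,50)])
E
python3 look.py scene4
```

```text
wide_mid [(array([ 0.0007, -0.0003,  0.0546]), array([0.5657, 0.1796, 0.0696]), 0.95), (array([-0.2432, -0.4249, -0.0079]), array([ 0.2806, -0.2185,  0.0071]), 0.87), (array([-0.2628, -0.0247, -0.0089]), array([0.3011, 0.1817, 0.0061]), 0.62)]
narrow_mid [(array([-0.0577, -0.366 ,  0.0606]), array([ 0.4711, -0.1784,  0.0756]), 0.64)]
120 [[np.float64(261.9), np.float64(328.5)], [np.float64(386.2), np.float64(277.2)], [np.float64(273.8), np.float64(339.2)], [np.float64(398.7), np.float64(287.1)]]
128 [[np.float64(263.1), np.float64(318.6)], [np.float64(388.0), np.float64(267.4)], [np.float64(275.1), np.float64(329.3)], [np.float64(400.5), np.float64(277.3)]]
```

View pics/scene4z.png

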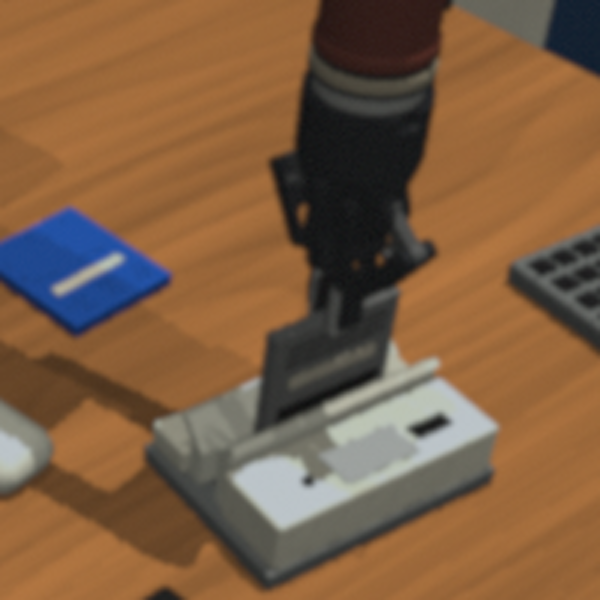

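The image puts the top edge at about z = 120 mm, and the network gives the centre at z ≈ 55 mm (nominal 60), so it is seated. One more small push, then release.

Emit:
{"method": "servo_tool", "body": {
  "steps": [
    {"tx": 0, "ty": 0, "tz": 1.5, "wx": 0, "wy": 0, "wz": 0, "fingers": 5},
    {"tx": 0, "ty": 0, "tz": 1.5, "wx": 0, "wy": 0, "wz": 0, "fingers": 5},
    {"tx": 0, "ty": 0, "tz": 0, "wx": 0, "wy": 0, "wz": 0, "fingers": 5}
  ]
}}

```text
time: 13.12
position: [0.5664, 0.181, 0.0946]
ee_rot: [2.329, 2.106, 0.002]
contact_force: [-1.0, -1.7, 4.5]
finger_gap: 0.0101
```

Emit:
{"method": "servo_tool", "body": {
  "steps": [
    {"tx": 0, "ty": 0, "tz": 0, "wx": 0, "wy": 0, "wz": 0, "fingers": 14},
    {"tx": 0, "ty": 0, "tz": 0, "wx": 0, "wy": 0, "wz": 0, "fingers": 25},
    {"tx": 0, "ty": 0, "tz": 0, "wx": 0, "wy": 0, "wz": 0, "fingers": 40},
    {"tx": 0, "ty": 0, "tz": 0, "wx": 0, "wy": 0, "wz": 0, "fingers": 40},
    {"tx": 0, "ty": 0, "tz": 0, "wx": 0, "wy": 0, "wz": 0, "fingers": 40}
  ]
}}

```text
time: 13.75
position: [0.5651, 0.1812, 0.092]
ee_rot: [2.33, 2.107, -0.001]
contact_force: [0.9, 0.9, -0.6]
finger_gap: 0.0398
```

```bash
python3 st.py; python3 -c "
from h import *
s,p,T=wshot('w5')"
```

```text
13.75 [ 0.9  0.9 -0.6] [ 0.    0.01 -0.04] [0.56507444 0.18123728 0.09202638] 0.03982356294276752
foot pred [-0.06706321  1.20808253 -4.97361556] tool tilt [ 0. -0.  0.]
```

View pics/w5.png

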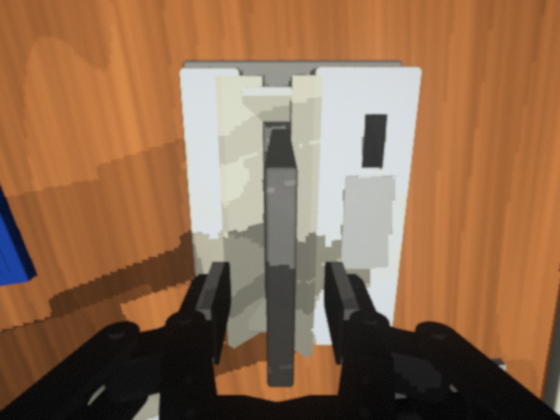

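Released: the fingers are clear on both sides and the cassette stands in the slot. I withdraw straight up.

Emit:
{"method": "servo_tool", "body": {
  "steps": [
    {"tx": 0, "ty": 0, "tz": -15, "wx": 0, "wy": 0, "wz": 0, "fingers": 40},
    {"tx": 0, "ty": 0, "tz": -45, "wx": 0, "wy": 0, "wz": 0, "fingers": 40},
    {"tx": 0, "ty": 0, "tz": -85, "wx": 0, "wy": 0, "wz": 0, "fingers": 40},
    {"tx": 0, "ty": 0, "tz": -120, "wx": 0, "wy": 0, "wz": 0, "fingers": 40},
    {"tx": 0, "ty": 0, "tz": -130, "wx": 0, "wy": 0, "wz": 0, "fingers": 40},
    {"tx": 0, "ty": 0, "tz": -130, "wx": 0, "wy": 0, "wz": 0, "fingers": 40}
  ]
}}

```text
time: 14.55
position: [0.5656, 0.1813, 0.2231]
ee_rot: [2.329, 2.106, 0.002]
contact_force: [-0.8, -0.4, -0.5]
finger_gap: 0.0402
```

```bash
python3 look.py scene5; python3 -c "
from h import *
s,p,T=wshot('w6');print(s['time'],s['position'],s['contact_force'])
def proj(c):
    P=slot+R.from_euler('z',YD).apply(np.array(c)/1000); k=p['camera_matrix']@(T[:3,:3].T@(P-T[:3,3])); return (k[:2]/k[2]).round(1)
for z in(120,128):print(z,[list(proj((x,y,z))) for x in(-6,6) for y in(-50,50)])
im=cv2.imread('pics/w6.png'); cv2.imwrite('pics/w6z.png',cv2.resize(im[60:300,150:410],None,fx=2.5,fy=2.5))
for m in('wide_mid','wide_foot'): print(m,[(np.round(R.from_euler('z',YD).inv().apply(np.array(d['centre'])-slot),4),round(d['conf'],2)) for d in robot.spot_point(m,p)])
"
```

```text
wide_mid [(array([-0.2617, -0.0238, -0.0101]), array([0.3022, 0.1824, 0.0049]), 0.95), (array([-0.0004,  0.0015,  0.0597]), array([0.5647, 0.1815, 0.0747]), 0.68), (array([-0.2428, -0.4252, -0.009 ]), array([ 0.281 , -0.2188,  0.006 ]), 0.57)]
narrow_mid [(array([-0.0597, -0.3659,  0.0604]), array([ 0.4691, -0.1781,  0.0754]), 0.92)]
120 [[np.float64(261.9), np.float64(328.5)], [np.float64(386.2), np.float64(277.2)], [np.float64(273.8), np.float64(339.2)], [np.float64(398.7), np.float64(287.1)]]
128 [[np.float64(263.1), np.float64(318.6)], [np.float64(388.0), np.float64(267.4)], [np.float64(275.1), np.float64(329.3)], [np.float64(400.5), np.float64(277.3)]]
14.7 [0.56381334 0.18097656 0.2199658 ] [-0.07271555 -0.12838616 -0.42090913]
120 [[np.float64(270.5), np.float64(262.2)], [np.float64(269.6), np.float64(131.0)], [np.float64(286.1), np.float64(262.2)], [np.float64(287.0), np.float64(131.0)]]
128 [[np.float64(270.3), np.float64(267.1)], [np.float64(269.3), np.float64(132.5)], [np.float64(286.3), np.float64(267.1)], [np.float64(287.3), np.float64(132.5)]]
wide_mid [(array([-0.2553, -0.0216, -0.0129]), 0.83)]
wide_foot [(array([-0.0013,  0.0007, -0.0007]), 0.48)]
```

View pics/scene5z.png

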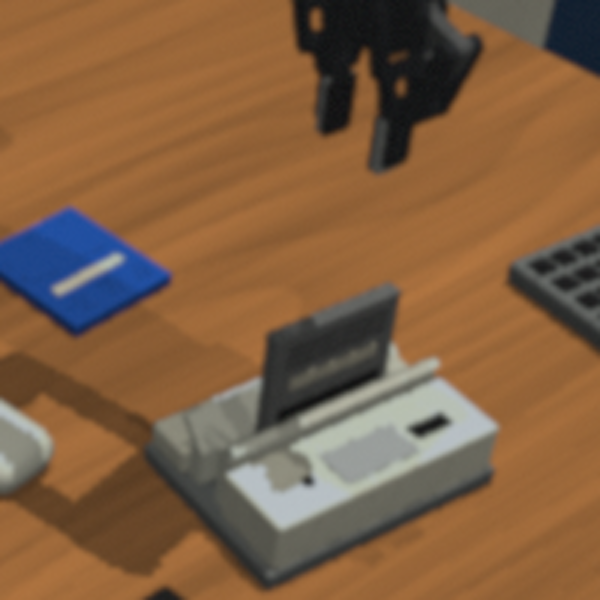

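View pics/w6z.png

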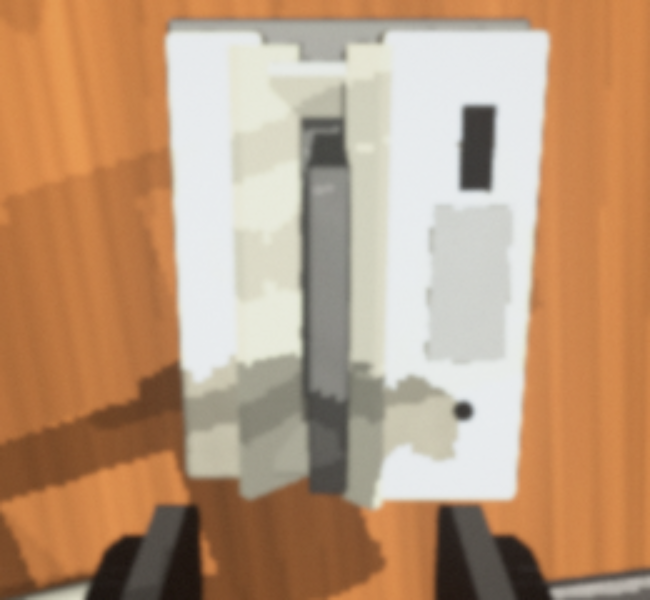

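The cassette is upright and seated: its top face in w6 spans 131 px, exactly what z = 120 mm predicts, and is about 2–3 mm off centre in x. The narrow cassette is unchanged, so I hand in.

```bash
python3 -c "
from h import *
print(robot.sign_off())"
```

```text
the job is handed in; nothing more can be done
None
```

The wide cassette is standing upright and fully home in the white dock, released. I handed the job in at about 14.7 s of the 42 s allowed; `sign_off` reports no verdict, so the result below rests on my own checks.

**What I did:** I took the cassette from the far bay and led its foot into the slot's mouth at 20° lean. It stayed below about 32 mm above the slot's floor for more than 0.5 s. I then straightened it about the foot, pushed it down until the floor pushed back with about 8 N, let go and withdrew straight up.

**Last checks:**
- **Position and height:** The detection networks put its centre within 2 mm of the slot's middle at 60 mm height, and its foot within 2 mm of the floor's middle. The length of its top edge in the wrist picture matches a fully seated cassette.
- **Across the slot:** The top edge sits about 2–3 mm towards +x, which is within tolerance.
- **Narrow cassette:** It is still at about (0.469, −0.178), within 3 mm of its first reading.
- **Gripper:** It is about 130 mm above its release height, touching nothing.

**Disagreements along the way:**
- The first move call was refused as invalid input; it went through once I filled in every field.
- The cassette sat about 6 mm lower in the grip than first estimated. I found this with a camera fit and corrected for it.
- The finger gap read 10 mm on the 12 mm thick cassette, but the grip held.

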